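# Close the ball-valve head of the coconut-water pump

### The arm

A 6-joint arm with a two-finger parallel gripper is mounted at the origin on the work surface. World frame = base frame: x ahead of the robot, y to its left, z up, the work surface at z = 0. Lengths are in m, angles in rad, forces in N, time in s.
With the tool pointing down it reaches from about 0.275 to 0.75 m from the base axis. Payload 10.2 kg.
Tool frame: the origin (TCP) lies midway between the tips of the shut fingers; the grasp point (between the pads) lies 19 mm behind it; z points along the fingers, y is the line along which they close (so a half turn about z gives the same grasp; the last joint's range is limited). The gripper opens to 88 mm and grips with 3 to 60 N. Pads are 18 mm wide; open, the fingers measure 123 mm over their backs; the gripper's body (75 mm by 187 mm) begins 45 mm behind the grasp point.
Start: joints at [-1.502, 0.313, 1.498, -0, 1.331, -0.223], TCP at [0.151, -0.503, 0.239] pointing down, gripper open.
Joint ranges: [-2.94, 2.94], [-0.97, 2.17], [0.19, 2.56], [-1.23, 4.37], [0.02, 3.11], [-2.88, 2.88]. Speed limits (rad/s): [2.39, 2.39, 3.01, 3.14, 3.14, 3.14].

### API

Orientations are given as a 3x3 rotation matrix whose columns are the frame's x, y, z axes.
In Python, from rig import robot, eyes, finder gives the robot as it stands. The module is installed in compiled form; this text tells all that it offers.
- The arm moves only by the tool move_arm, never from a script. Its argument "steps" is a list of rows, each a list of 2 entries, a list of its own where there are three numbers: the shift along the tool's x, y, z in m, then the turn, a rotation vector about the tool's x, y, z in degrees. A call has exactly 8 rows; each row shifts and turns the commanded pose from where the row before left it, along the tool's axes as they then stand; what a row does not reach is not made up. A row lasts 1/10 s, in which the tool goes at most 50 mm and 8.59 degrees, less where a joint would pass 70% of its speed; a pose out of reach is approached as far as the arm can. A call with a gripper value outside its range is refused whole. "jaw" is the finger opening in m, from 0 to 0.0881, set as the call begins (left out, the last holds). The fingers move at their own pace and stop on an object; "grip_force" is the grip in N (left out, the last holds). Time passes only in rows, so rows that do not move let the fingers close, or fill a call up. It gives the time, the measured TCP pose, the force, the opening and the grip force at its end, in the units of the state.
- robot.get_state(): the state, without advancing time (a new reading comes with each control period).
- eyes.get_image(name): name is "side" or "top" or "wrist"; returns a dict with "color" (480x640x3 uint8, red, green, blue), "fx", "fy", "cx", "cy" (pixels), "rvec" (rotation vector, rad) and "tvec" (3), from world to camera coordinates, as OpenCV has them. Camera axes: x right, y down, z forward; pixel columns grow to the right and rows downward; lengths in m; the calibration is good to about 2 mm. The wrist camera is an equidistant fisheye: a pixel r from the principal point sees the ray r / f radians off the axis. A picture is of the moment at which its call begins. There is no depth.
- robot.hand_in(): hands the job in; it is judged then, once.
Trained networks look in a picture, given as the dict that the camera call returned (one of the last four; its "shot" number tells which), for a name from the list of things; names that differ only in an ending like _2 or _b are one class to them, and where a whole thing is asked for, a point or a joint stands for the part that bears it (a point fixed in the world has none). Each returns a list of dicts, best first, with "confidence" (0 to 1); they miss things now and then, are a little off and sometimes report something else, mostly with a low value. They report only what shows in the picture. A call takes as long as a camera call. They do not tell look-alikes from the thing itself.
- finder.spot_in(picture, thing): "at" ([x, y, z] in m, in world coordinates, good to about 4 mm: the middle of the surface that is visible of it).
- finder.trace(picture, thing): "region" (480x640 bool, what is visible of it).
The state is a dict: "time": time; "qpos": joint angles; "joint_velocities": joint speeds; "joint_efforts": joint torques, N m; "eef_pos": TCP position; "tcp_rot": TCP orientation; "ft_force": force on the tool from outside, world axes, zero at the start; "wrist_torque": the same for the moment, N m; "width": finger opening in m; "grip_force": force on a finger pad.
Only numpy, scipy, OpenCV 4.12 (cv2) and the standard library are available. Lean on these libraries where they do the work, as an engineer would, in place of code of your own. Each camera call takes 0.05 s, during which the arm holds its last target. There are 200 camera calls.

### The job

Rebuild the two-cylinder pump's valve head on the bench: drop one of the two large steel balls from the white rack into each of the two bores of the valve body, then take the cover by its outlet pipe, line its two holes up with the body's dowels (either way round) and push it down against its springs until it is fully closed, flat on the body. Finish while still holding it firmly pressed shut, since without your push the springs lift it again and a colleague will put the bolts in. Leave the small ball in the rack and everything else on the bench where it is.

Things in the scene. Friction and masses are not known exactly. Their poses are not given: they have to be found in the camera images.
- valve_body: Valve body, fixed: a stainless block 166 (x) x 64 (y) mm, flat joint face 50 mm above the bench, foot plate 200 x 96 x 8 mm, two pipe unions below the face on its -y side, reaching 54 mm from the middle. Two bores lie on its long centre line 30 mm either side of the middle, two dowels 69 mm either side. Origin: under its middle at bench height; x along the block, within 20 degrees of world x.
- face (a point): Middle of the valve body's joint face (50 mm above the bench), axes as the body's.
- bore0 (a point): Centre of the mouth of the bore at -x, on the joint face. Mouth 34 mm across; a valve seat (22 mm hole) 13 mm down; a 30 mm ball on it has its centre 3 mm below the face and stands 12 mm proud.
- bore1 (a point): The same for the bore at +x, 60 mm from the other.
- dowel0 (a point): Tip of the dowel at -x, 26 mm above the face. Dowels are 10 mm in diameter, straight for 20 mm, with a tapered nose of 6 mm down to 5 mm across.
- dowel1 (a point): Tip of the dowel at +x.
- cover_pipe (a point): Mid-height of the outlet pipe on the loose cover, on its axis: a plain round upright stub 32 mm in diameter, 55 mm tall (a weld bead round its foot), in the middle of the cover's top; grip here. 51.5 mm above the cover's underside. x along the cover, z up. The cover weighs about 0.5 kg.
- cover_under (a point): Middle of the cover's underside (same axes). Aluminium, 166 x 64 mm in plan: a middle part 110 mm long, 24 mm thick, and at each end an ear 28 mm long, 12 mm thick. Starts flat on the bench. Its underside has two blind chambers that go over the balls, with a sprung guide in each.
- guide0 (a joint): Travel of one sprung guide inside the cover (m): 0 out, 0.008 when the cover is closed over a ball. Guides meet the balls with the underside 8 mm above the joint face, already well down the dowels; both together push up with 7 N there and 11 N when closed, more than its weight, so let go it rides 8 mm high. To a gripper that carried it the force changes by 11 N until shut; stop at 16 to 20 N.
- guide1 (a joint): The same for the other guide.
- hole0 (a point): Centre of the dowel hole in the -x ear, on the underside: 11.6 mm across, right through the ear, 69 mm from the middle.
- hole1 (a point): The same in the +x ear. The cover fits either way round.
- ball_a_center (a point): Centre of a large steel ball, 30 mm in diameter, 0.11 kg, in a pocket of the white rack (axes mean nothing).
- ball_b_center (a point): Centre of the other large steel ball, the same.
- ball_small_center (a point): Centre of the small steel ball, 20 mm in diameter, in the rack's remaining pocket: it belongs to another valve and stays there. Which pocket holds which ball changes.
- rack: White plastic ball rack, fixed: a plate 150 x 52 mm and 10 mm high, with three pockets 24 mm across and 4 mm deep in a row along its x, 50 mm apart; a large ball's centre is 21 mm above the bench, 11 mm above the plate. Origin: middle of its underside.
- bolt_a: A bystander: hex bolt 46 mm tall, head 19 mm across, standing on its head beside the valve body on its +y side. Origin under its head.
- bolt_b: A second such bolt, near the first.
- wrench: A bystander: wrench 190 mm long lying to the left of the cover, along its x.
- screwdriver: A bystander: screwdriver 200 mm long lying to the right of the rack, along its x.
- grease_tin: A bystander: round tin 52 mm in diameter, 34 mm tall, between the robot and the gap of valve body and cover. Origin under its centre.
- coconut_a: A bystander: trimmed coconut, a drum 114 mm across with a conical top, 90 mm tall, beyond the cover. Origin under its centre.
- coconut_b: A bystander: a second trimmed coconut, 117 mm across and 93 mm tall, beyond the rack.
Things that resemble listed ones, but are neither listed nor needed, are in the scene too. Leave any brown, orange or pink look-alike of the part that bears ball_b_center alone.

How it is judged:
By the outcome, as a careful person would: the job done as asked, in the order asked, and still so for the second after the job is handed in, while the arm keeps its last pose, push and grip.
It also fails if it takes over 72 s, if anything falls off the work surface, if the arm or the gripper's body presses on something with over 40 N, if the wrist force passes 120 N, or if a joint passes its speed limit or range.

## Working session

There is one attempt and no reset: what is moved stays moved. The work goes in short steps, Python scripts to look and compute and a tool call to move; the robot and the scene stay as the last step left them, time stands still between calls to the robot, and variables do not carry over. Pictures are saved under pics/ and viewed, at most 10 in all, crops included, and the job is handed in when it is done.

Besides the shell and the picture viewer there is one more tool, called by a JSON object that holds its "api" and its "payload", one argument or row to a line. move_arm: Moves the arm, as the interface text tells. Its arguments: {"type":"object","properties":{"steps":{"type":"array"},"jaw":{"type":"number"},"grip_force":{"type":"number"}},"required":["steps"]}

```bash
mkdir -p pics
cat > h.py <<'E'
import numpy as np, cv2
from rig import robot, eyes, finder
def cam(im):
    R,_=cv2.Rodrigues(np.array(im["rvec"],float)); t=np.array(im["tvec"],float).ravel(); return R,t
def ray(im,u,v,z):
    "pixel -> world at height z (pinhole)"
    R,t=cam(im); d=R.T@np.array([(u-im["cx"])/im["fx"],(v-im["cy"])/im["fy"],1]); c=-R.T@t
    return c+d*(z-c[2])/d[2]
def proj(im,p):
    R,t=cam(im); q=R@np.array(p)+t; return np.array([im["fx"]*q[0]/q[2]+im["cx"],im["fy"]*q[1]/q[2]+im["cy"]])
def save(im,n): cv2.imwrite("pics/"+n,im["color"][:,:,::-1])
E
python3 - <<'E'
from h import *
np.set_printoptions(precision=4,suppress=True)
t=eyes.get_image("top"); save(t,"top1.png"); s=eyes.get_image("side"); save(s,"side1.png")
for n in ["valve_body","cover_pipe","ball_a_center","ball_small_center","rack","dowel0","dowel1","hole0","bore0","grease_tin","bolt_a","coconut_a","cover_under"]:
    for im,k in((t,"top"),(s,"side")):
        try: print(n,k,[(np.round(d["at"],3).tolist(),round(d["confidence"],2)) for d in finder.spot_in(im,n)][:5])
        except Exception as e: print(n,k,e)
print(robot.get_state()["tcp_rot"])
for im in(t,s): R,tt=cam(im); print(-R.T@tt,R[2])
E
```

```text
valve_body top [([0.528, -0.011, 0.039], 0.84)]
valve_body side [([0.525, -0.042, 0.035], 0.69), ([0.578, 0.2, 0.023], 0.48)]
cover_pipe top [([0.574, 0.211, 0.021], 0.67)]
cover_pipe side [([0.582, 0.203, 0.025], 0.67)]
ball_a_center top [([0.509, -0.25, 0.031], 0.74)]
ball_a_center side [([0.501, -0.258, 0.033], 0.57), ([0.524, -0.042, 0.038], 0.49)]
ball_small_center top [([0.601, -0.282, 0.023], 0.43)]
ball_small_center side [([0.595, -0.286, 0.022], 0.59)]
rack top [([0.559, -0.268, 0.009], 0.65), ([0.518, 0.049, 0.012], 0.38)]
rack side [([0.552, -0.269, 0.01], 0.91)]
dowel0 top [([0.535, -0.01, 0.039], 0.9), ([0.579, 0.21, 0.028], 0.68)]
dowel0 side [([0.524, -0.038, 0.038], 0.77)]
dowel1 top [([0.535, -0.01, 0.039], 0.9), ([0.579, 0.21, 0.028], 0.68)]
dowel1 side [([0.524, -0.038, 0.038], 0.77)]
hole0 top [([0.576, 0.207, 0.028], 0.61)]
hole0 side [([0.58, 0.201, 0.021], 0.78)]
bore0 top [([0.531, -0.01, 0.038], 0.84)]
bore0 side [([0.525, -0.038, 0.034], 0.87), ([0.699, -0.277, 0.066], 0.21)]
grease_tin top [([0.422, 0.106, 0.034], 0.7)]
grease_tin side [([0.419, 0.088, 0.024], 0.59)]
bolt_a top [([0.576, 0.053, 0.014], 0.6), ([0.517, 0.052, 0.011], 0.37)]
bolt_a side []
coconut_a top [([0.738, 0.224, 0.068], 0.96), ([0.714, -0.251, 0.07], 0.75), ([0.579, 0.209, 0.026], 0.62)]
coconut_a side [([0.729, 0.199, 0.055], 0.77), ([0.701, -0.279, 0.062], 0.64)]
cover_under top [([0.578, 0.21, 0.028], 0.74)]
cover_under side [([0.583, 0.202, 0.024], 0.75)]
[[ 0.9577  0.2877 -0.    ]
 [ 0.2877 -0.9577  0.    ]
 [-0.     -0.     -1.    ]]
[ 0.4063 -0.0323  0.9805] [ 0.207  0.026 -0.978]
[ 0.2853 -0.7318  0.6147] [ 0.3206  0.7744 -0.5454]
```

View pics/top1.png

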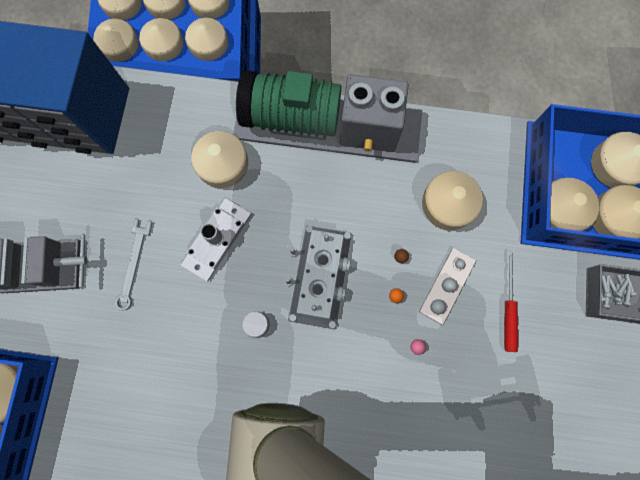

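View pics/side1.png

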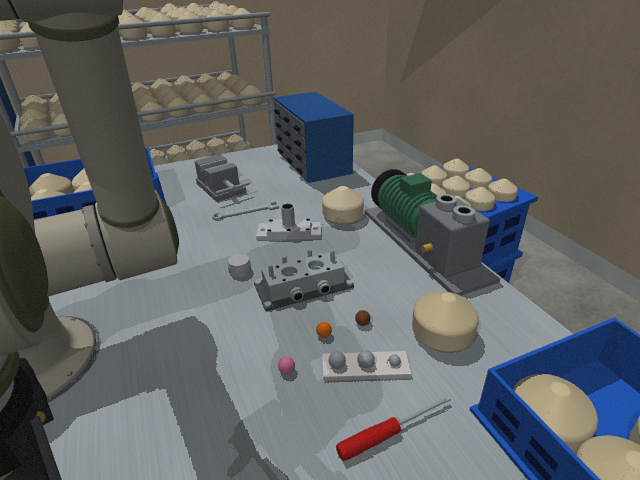

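Top view: body centre near (321,278), bores at about (323,259) and (318,289). Cover pipe at (209,233). In the rack the large balls are at (438,307) and (450,285), the small one at (460,264); the coloured look-alikes lie left of the rack. The side view shows the same layout.

Run:
```python
from h import *
np.set_printoptions(precision=4,suppress=True)
t=eyes.get_image("top"); s=eyes.get_image("side")
c=t["color"][:,:,::-1]; cs=s["color"][:,:,::-1]
f=lambda im,x,y,w,h,k:cv2.resize(im[y:y+h,x:x+w],None,fx=k,fy=k,interpolation=cv2.INTER_CUBIC)
a=f(c,275,215,100,120,4);b=f(c,170,190,100,75,4);d=f(cs,250,240,110,75,4)[:180*2,:400]
right=np.vstack([b,d]); right=right[:600]
left=np.zeros((right.shape[0],400,3),np.uint8); left[:480]=a
cv2.imwrite("pics/crop1.png",np.hstack([left,right]))
def two(pt,ps):
    "least squares intersection"
    A=np.zeros((3,3));B=np.zeros(3)
    for im,p in((t,pt),(s,ps)):
        R,tt=cam(im);o=-R.T@tt;dd=R.T@np.array([(p[0]-im["cx"])/im["fx"],(p[1]-im["cy"])/im["fy"],1]);dd/=np.linalg.norm(dd)
        M=np.eye(3)-np.outer(dd,dd);A+=M;B+=M@o
    return np.linalg.solve(A,B)
for n in["ball_a_center","ball_small_center"]:
  for k,im in(("top",t),("side",s)):
    for r in finder.trace(im,n):
        m=r["region"].astype(np.uint8)
        N,L,st,ce=cv2.connectedComponentsWithStats(m)
        print(n,k,round(r["confidence"],2),[(st[i,:5].tolist(),ce[i].round(1).tolist(),ray(im,*ce[i],.021)[:2].round(4).tolist()) for i in range(1,N) if st[i,4]>20])
```

```text
ball_a_center top 0.46 [([422, 172, 61, 59, 2761], [451.7, 200.3], [0.7309, -0.2592])]
ball_a_center top 0.43 [([431, 299, 15, 15, 179], [437.8, 305.8], [0.5094, -0.2493])]
ball_a_center side 0.81 [([329, 351, 16, 17, 216], [336.4, 359.4], [0.508, -0.2452])]
ball_small_center side 0.54 [([389, 354, 11, 12, 104], [394.1, 359.7], [0.5986, -0.2875])]
ball_small_center side 0.47 [([212, 201, 67, 19, 365], [244.5, 210.3], [0.5042, 0.351])]
```

View pics/crop1.png

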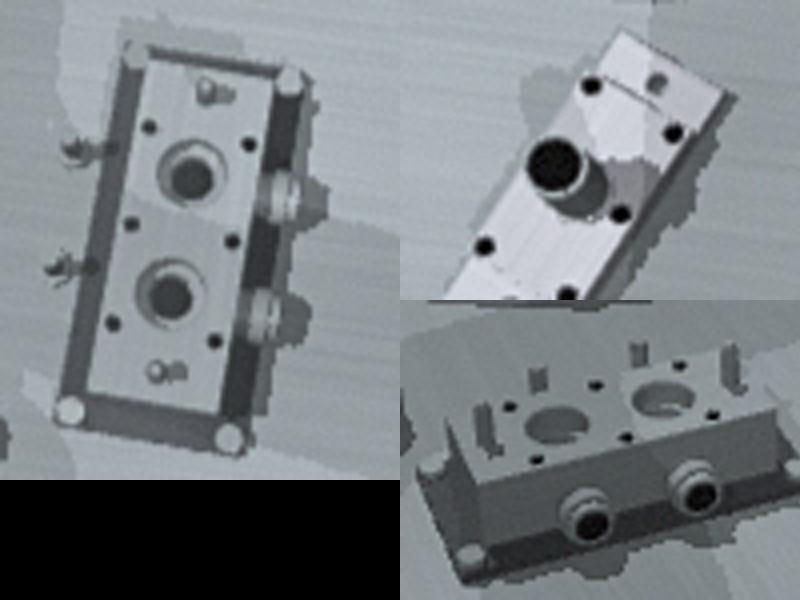

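The crop shows the bore mouths at (193,174) and (171,297), the dowel tips at (207,85) and (154,368), the pipe rim at (556,165), the far ear hole at (657,82).

```bash
cat >> h.py <<'E'
from scipy.optimize import least_squares
from scipy.spatial.transform import Rotation as Ro
def projf(im,p):
    R,t=cam(im); q=R@np.array(p)+t; r=np.hypot(q[0],q[1]); th=np.arctan2(r,q[2])
    return np.array([im["fx"]*th*q[0]/r+im["cx"],im["fy"]*th*q[1]/r+im["cy"]])
def rayf(im,u,v,z):
    R,t=cam(im); a=(u-im["cx"])/im["fx"];b=(v-im["cy"])/im["fy"];th=np.hypot(a,b)
    k=np.sin(th)/th if th>1e-9 else 1; d=R.T@np.array([a*k,b*k,np.cos(th)]);c=-R.T@t
    return c+d*(z-c[2])/d[2]
def fit(im,loc,pix,x0,f=proj):
    def res(s):
        c,n=np.cos(s[2]),np.sin(s[2]); return np.concatenate([f(im,[s[0]+c*p[0]-n*p[1],s[1]+n*p[0]+c*p[1],p[2]])-q for p,q in zip(loc,pix)])
    r=least_squares(res,x0); return r.x,r.fun.reshape(-1,2).round(1)
BODY=[[-.03,0,.05],[.03,0,.05],[-.069,0,.076],[.069,0,.076]]
E
python3 - <<'E'
from h import *
np.set_printoptions(precision=4,suppress=True)
t=eyes.get_image("top"); w=eyes.get_image("wrist"); save(w,"w0.png")
cr=lambda pts,ox,oy:[((x+.5)/4-.5+ox,(y+.5)/4-.5+oy) for x,y in pts]
print(fit(t,BODY,cr([(171,297),(193,174),(154,368),(207,85)],275,215),[.53,0,0]))
p=cr([(156,165),(257,82)],170,190)
print(fit(t,[[0,0,.079],[.069,0,.012]],p,[.58,.2,-.5]))
p=cr([(156,165),(257,82),(192,85),(272,132),(85,246),(220,214)],170,190)
for q,z in zip(p,[.079,.012,.024,.024,.024,.024]): print(ray(t,*q,z))
for q in[(438,307),(450,285),(460,264)]: print(ray(t,*q,.021))
R,tt=cam(w);S=robot.get_state();T=S["tcp_rot"]
print("cam in tool",T.T@(-R.T@tt-S["eef_pos"]),(R@T).T, w["fx"],w["cx"],w["cy"], S["time"],S["ft_force"])
E
```

```text
(array([ 0.5385, -0.0095, -0.0451]), array([[-0.2, -0.7],
       [-0.1, -0. ],
       [ 0.1,  0.4],
       [ 0.1,  0.3]]))
(array([ 0.5865,  0.2135, -0.3805]), array([[ 0. , -0.1],
       [-0. ,  0.1]]))
[0.5864 0.2135 0.079 ]
[0.6507 0.1878 0.012 ]
[0.6415 0.218  0.024 ]
[0.6225 0.1728 0.024 ]
[0.551  0.2563 0.024 ]
[0.5766 0.1916 0.024 ]
[ 0.5071 -0.2499  0.021 ]
[ 0.554 -0.27   0.021]
[ 0.5993 -0.2866  0.021 ]
cam in tool [ 0.0797  0.0005 -0.1452] [[-0.0007 -0.9523 -0.3053]
 [ 1.     -0.0004 -0.0011]
 [ 0.0009 -0.3053  0.9523]] 371.64829954431775 320.56049469386284 235.45153859443508 1.8 [-0.2394 -0.5258  0.5252]
```

{"api": "move_arm", "payload": {
  "steps": [
    [[0.0433, -0.0124, 0.009], [0, 0, 0]],
    [[0.0433, -0.0124, 0.009], [0, 0, 0]],
    [[0.0433, -0.0124, 0.009], [0, 0, 0]],
    [[0.0433, -0.0124, 0.009], [0, 0, 0]],
    [[0.0433, -0.0124, 0.009], [0, 0, 0]],
    [[0.0433, -0.0124, 0.009], [0, 0, 0]],
    [[0.0433, -0.0124, 0.009], [0, 0, 0]],
    [[0.0433, -0.0124, 0.009], [0, 0, 0]]
  ],
  "jaw": 0.06
}}

```text
time: 2.6
eef_pos: [0.4557, -0.3069, 0.1665]
tcp_rot: [[0.958, 0.288, 0.0], [0.288, -0.958, -0.0], [0.0, 0.0, -1.0]]
ft_force: [-0.0, -0.6, 0.3]
width: 0.06
grip_force: 0.0
```

{"api": "move_arm", "payload": {
  "steps": [
    [[0.0433, -0.0124, 0.009], [0, 0, 0]],
    [[0.0433, -0.0124, 0.009], [0, 0, 0]],
    [[0, 0, 0], [0, 0, 7.7]],
    [[0, 0, 0], [0, 0, 7.7]],
    [[0, 0, 0], [0, 0, 7.7]],
    [[0, 0, 0], [0, 0, 7.7]],
    [[0, 0, 0], [0, 0, 7.7]],
    [[0, 0, 0], [0, 0, 0]]
  ]
}}

```text
time: 3.4
eef_pos: [0.5301, -0.2595, 0.1487]
tcp_rot: [[0.928, -0.372, -0.0], [-0.372, -0.928, 0.0], [-0.0, -0.0, -1.0]]
ft_force: [0.6, 0.2, -1.4]
width: 0.0598
grip_force: 0.0
```

Run:
```python
from h import *
np.set_printoptions(precision=4,suppress=True)
w=eyes.get_image("wrist"); save(w,"w1.png")
S=robot.get_state();print(S["eef_pos"],S["tcp_rot"],S["time"],S["width"],S["ft_force"],S["qpos"])
for p in[(.507,-.25,.021),(.554,-.27,.021),(.599,-.287,.021)]:print(projf(w,p))
for r in finder.trace(w,"ball_a_center"):
    ce=np.argwhere(r["region"]).mean(0)[::-1];print(r["confidence"],ce,r["region"].sum(),rayf(w,*ce,.021))
g=cv2.GaussianBlur(cv2.cvtColor(w["color"],cv2.COLOR_RGB2GRAY),(5,5),1)
c=cv2.HoughCircles(g,cv2.HOUGH_GRADIENT_ALT,1.5,20,param1=200,param2=.75,minRadius=8,maxRadius=50)
if c is not None:
  for q in c[0]:print(q,rayf(w,q[0],q[1],.021))
```

```text
[ 0.53   -0.2595  0.1487] [[ 0.9297 -0.3684 -0.0001]
 [-0.3684 -0.9297  0.0001]
 [-0.0001 -0.     -1.    ]] 3.45 0.05986170521290962 [ 0.2593 -0.8839  0.2763] [-0.6537  0.5339  1.4138  0.      1.194   1.2944]
[320.4627 256.2229]
[321.8508 192.2084]
[320.5129 127.6378]
0.63 [318.9167 256.0771] 1141 [ 0.5076 -0.2489  0.021 ]
[321.     126.      14.9886] [ 0.6    -0.2878  0.021 ]
[315.     262.5     16.6305] [ 0.5037 -0.244   0.021 ]
[319.5    193.5     19.4417] [ 0.5537 -0.268   0.021 ]
[321.     343.5     17.6666] [ 0.4303 -0.2197  0.021 ]
[181.5    186.      18.3135] [ 0.6008 -0.171   0.021 ]
[223.5    274.5     17.9587] [ 0.5213 -0.17    0.021 ]
[ 97.5    273.      15.3955] [ 0.5656 -0.0531  0.021 ]
[589.5    352.5     14.2308] [ 0.2807 -0.4868  0.021 ]
[ 51.     352.5     14.0554] [0.5074 0.0788 0.021 ]
[502.5    250.5     14.1064] [ 0.4526 -0.3953  0.021 ]
[166.5    388.5     10.8152] [ 0.4287 -0.0481  0.021 ]
[168.     349.5      9.9327] [ 0.4713 -0.0796  0.021 ]
[472.5    349.5      9.8239] [ 0.3637 -0.3479  0.021 ]
```

View pics/w1.png

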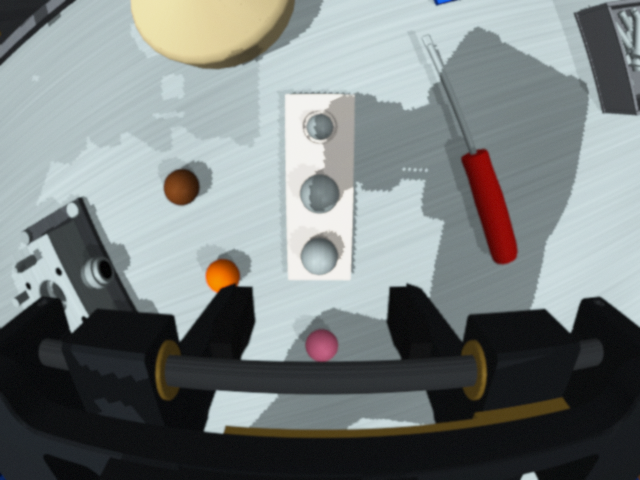

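The wrist view shows the large balls at (319,193) and (319,256), the small one at (320,126), and clear room for the fingers. I take the middle ball first.

{"api": "move_arm", "payload": {
  "steps": [
    [[0.0253, -0.0004, 0.02], [0, 0, 1.2]],
    [[0, 0, 0.035], [0, 0, 0]],
    [[0, 0, 0.035], [0, 0, 0]],
    [[0, 0, 0.03], [0, 0, 0]],
    [[0, 0, 0.01], [0, 0, 0]],
    [[0, 0, 0.005], [0, 0, 0]],
    [[0, 0, 0.002], [0, 0, 0]],
    [[0, 0, 0], [0, 0, 0]]
  ],
  "jaw": 0.055
}}

```text
time: 4.3
eef_pos: [0.5542, -0.2689, 0.0129]
tcp_rot: [[0.921, -0.39, 0.002], [-0.39, -0.921, -0.001], [0.002, 0.0, -1.0]]
ft_force: [-0.2, -0.4, -0.1]
width: 0.0548
grip_force: 0.0
```

{"api": "move_arm", "payload": {
  "steps": [
    [[0, 0, 0], [0, 0, 0]],
    [[0, 0, 0], [0, 0, 0]],
    [[0, 0, 0], [0, 0, 0]],
    [[0, 0, 0], [0, 0, 0]],
    [[0, 0, 0], [0, 0, 0]],
    [[0, 0, 0], [0, 0, 0]],
    [[0, 0, 0], [0, 0, 0]],
    [[0, 0, 0], [0, 0, 0]]
  ],
  "jaw": 0.02,
  "grip_force": 15
}}

```text
time: 5.1
eef_pos: [0.5538, -0.2686, 0.012]
tcp_rot: [[0.921, -0.39, 0.0], [-0.39, -0.921, -0.0], [0.0, 0.0, -1.0]]
ft_force: [0.1, 0.5, 3.2]
width: 0.0287
grip_force: 15.0
```

{"api": "move_arm", "payload": {
  "steps": [
    [[0, 0, -0.01], [0, 0, 0]],
    [[0, 0, -0.03], [0, 0, 0]],
    [[0, 0, -0.04], [0, 0, 0]],
    [[0, 0, -0.04], [0, 0, 0]],
    [[0, 0, -0.03], [0, 0, 0]],
    [[0, 0, 0], [0, 0, -6.8]],
    [[0, 0, 0], [0, 0, -6.8]],
    [[0, 0, 0], [0, 0, -6.8]]
  ]
}}

```text
time: 5.9
eef_pos: [0.5534, -0.2684, 0.1622]
tcp_rot: [[0.999, -0.04, -0.0], [-0.04, -0.999, 0.0], [-0.0, -0.0, -1.0]]
ft_force: [-0.4, -0.0, -1.6]
width: 0.0286
grip_force: 15.0
```

{"api": "move_arm", "payload": {
  "steps": [
    [[-0.0095, -0.043, 0], [0, 0, 0]],
    [[-0.0095, -0.043, 0], [0, 0, 0]],
    [[-0.0095, -0.043, 0], [0, 0, 0]],
    [[-0.0095, -0.043, 0], [0, 0, 0]],
    [[-0.0095, -0.043, 0], [0, 0, 0]],
    [[-0.0095, -0.043, 0], [0, 0, 0]],
    [[0, 0, 0], [0, 0, 0]],
    [[0, 0, 0], [0, 0, 0]]
  ]
}}

```text
time: 6.7
eef_pos: [0.5083, -0.0077, 0.1621]
tcp_rot: [[0.999, -0.043, 0.0], [-0.043, -0.999, -0.0], [0.0, 0.0, -1.0]]
ft_force: [-0.7, -0.9, -0.8]
width: 0.0287
grip_force: 15.0
```

Run:
```python
from h import *
np.set_printoptions(precision=4,suppress=True)
w=eyes.get_image("wrist"); cv2.imwrite("pics/w2.png",cv2.resize(w["color"][60:420,120:520,::-1],None,fx=1.6,fy=1.6,interpolation=cv2.INTER_CUBIC))
np.save("w2.npy",w,allow_pickle=True)
S=robot.get_state();print(S["eef_pos"],S["tcp_rot"],S["time"],S["width"],S["ft_force"],S["qpos"])
s=[.5385,-.0095,-.0451];c,n=np.cos(s[2]),np.sin(s[2])
for p in BODY: q=projf(w,[s[0]+c*p[0],s[1]+n*p[0],p[2]]);print(q,(q-[120,60])*1.6+.3)
```

```text
[ 0.5084 -0.0085  0.162 ] [[ 0.999  -0.0448  0.0003]
 [-0.0448 -0.999  -0.0004]
 [ 0.0003  0.0004 -1.    ]] 6.75 0.028963439984071207 [ 0.7485  0.1009 -1.1067] [-0.2474  0.3518  1.6556 -0.0003  1.1338  1.3683]
[321.0815 231.4591] [322.0304 274.6345]
[321.2049 148.2292] [322.2278 141.4667]
[321.0296 296.019 ] [321.9474 377.9304]
[321.3459  88.8819] [322.4534  46.511 ]
```

View pics/w2.png

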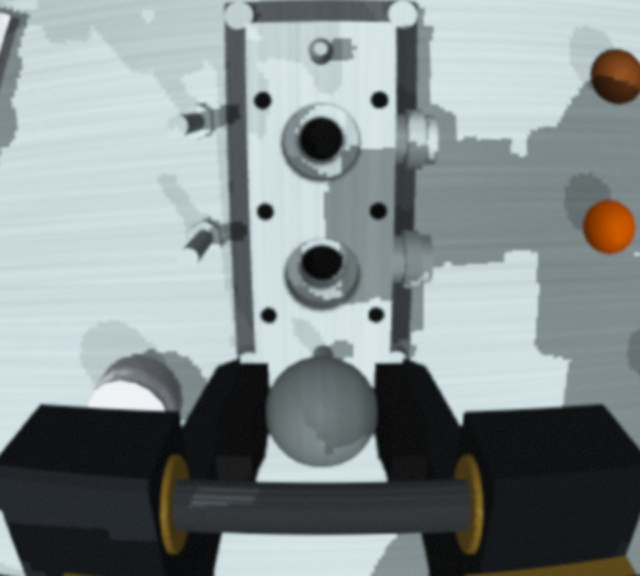

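Bores in the crop at (321,141) and (321,273), far dowel tip at (320,49), held ball at (322,411): within 1-2 px of the prediction.

Run:
```python
from h import *
np.set_printoptions(precision=4,suppress=True)
w=np.load("w2.npy",allow_pickle=True).item()
px=[(x/1.6-.2+120,y/1.6-.2+60) for x,y in[(321.5,273),(321.3,141),(320.5,49)]]
print(fit(w,[BODY[i] for i in(0,1,3)],px,[.5385,-.0095,-.045],projf))
for q in px: print(q)
print("ball",projf(w,[.5084,-.0085,.171]),(322/1.6+120,411/1.6+60))
for r in finder.trace(w,"ball_a_center")[:3]:
    a=np.argwhere(r["region"]);print(r["confidence"],a.mean(0)[::-1],a.min(0)[::-1],a.max(0)[::-1])
```

```text
(array([ 0.5384, -0.0091, -0.04  ]), array([[ 0.1,  1.2],
       [-0.1,  0.5],
       [ 0.1, -1.4]]))
(320.7375, 230.425)
(320.6125, 147.925)
(320.1125, 90.425)
ball [322.2152 316.4545] (321.25, 316.875)
0.81 [574.637  213.6919] [561 199] [589 228]
```

{"api": "move_arm", "payload": {
  "steps": [
    [[0, -0.0005, 0.03], [0, 0, 0]],
    [[0, 0, 0.035], [0, 0, 0]],
    [[0, 0, 0.025], [0, 0, 0]],
    [[0, 0, 0.012], [0, 0, 0]],
    [[0, 0, 0.006], [0, 0, 0]],
    [[0, 0, 0.002], [0, 0, 0]],
    [[0, 0, 0], [0, 0, 0]],
    [[0, 0, 0], [0, 0, 0]]
  ]
}}

```text
time: 7.6
eef_pos: [0.5089, -0.0079, 0.0526]
tcp_rot: [[0.999, -0.045, 0.002], [-0.045, -0.999, -0.0], [0.002, 0.0, -1.0]]
ft_force: [0.3, 0.4, -1.3]
width: 0.0291
grip_force: 15.0
```

{"api": "move_arm", "payload": {
  "steps": [
    [[0, 0, 0], [0, 0, 0]],
    [[0, 0, 0], [0, 0, 0]],
    [[0, 0, 0], [0, 0, 0]],
    [[0, 0, 0], [0, 0, 0]],
    [[0, 0, 0], [0, 0, 0]],
    [[0, 0, -0.02], [0, 0, 0]],
    [[0, 0, -0.04], [0, 0, 0]],
    [[0, 0, -0.05], [0, 0, 0]]
  ],
  "jaw": 0.05
}}

```text
time: 8.4
eef_pos: [0.5074, -0.0075, 0.1619]
tcp_rot: [[0.999, -0.045, -0.004], [-0.045, -0.999, 0.001], [-0.004, -0.001, -1.0]]
ft_force: [1.1, -0.3, -0.2]
width: 0.0502
grip_force: 0.0
```

Run:
```python
from h import *
np.set_printoptions(precision=4,suppress=True)
w=eyes.get_image("wrist"); s=eyes.get_image("side"); t=eyes.get_image("top")
k=lambda im,x,y,a,b:cv2.resize(im["color"][y:y+b,x:x+a,::-1],(400,300),interpolation=cv2.INTER_CUBIC)
cv2.imwrite("pics/c2.png",np.hstack([k(w,180,60,280,210),k(s,250,245,120,90)]))
S=robot.get_state();print(S["eef_pos"],S["time"],S["width"],S["ft_force"])
print(projf(w,[.5084,-.008,.062]),projf(w,[.5684,-.0104,.05]))
```

```text
[ 0.5096 -0.008   0.1643] 8.55 0.05020653962297187 [ 0.4388 -0.0723 -0.8342]
[321.2534 235.1813] [320.7756 146.5884]
```

View pics/c2.png

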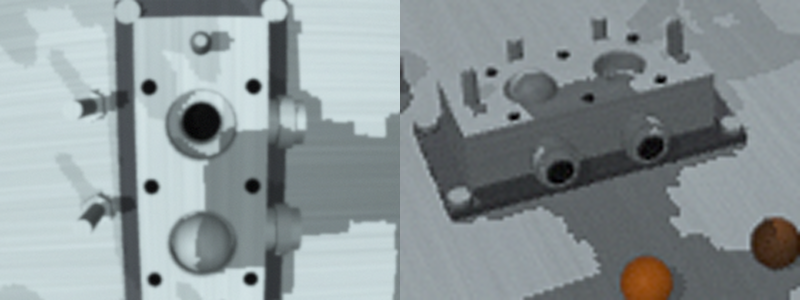

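The first ball sits in the lower bore (203,243 in the left crop; 530,90 in the right). Now the second ball.

{"api": "move_arm", "payload": {
  "steps": [
    [[0.0017, 0.0401, 0], [0, 0, 0]],
    [[0.0017, 0.0401, 0], [0, 0, 0]],
    [[0.0017, 0.0401, 0], [0, 0, 0]],
    [[0.0017, 0.0401, 0], [0, 0, 0]],
    [[0.0017, 0.0401, 0], [0, 0, 0]],
    [[0.0015, 0.0402, 0], [0, 0, 0]],
    [[0, 0, 0], [0, 0, 6.8]],
    [[0, 0, 0], [0, 0, 6.8]]
  ],
  "jaw": 0.055
}}

```text
time: 9.35
eef_pos: [0.5068, -0.2494, 0.1598]
tcp_rot: [[0.959, -0.285, -0.002], [-0.285, -0.959, 0.002], [-0.003, -0.001, -1.0]]
ft_force: [-0.4, 0.1, -0.3]
width: 0.0549
grip_force: 0.0
```

{"api": "move_arm", "payload": {
  "steps": [
    [[0, 0, 0.03], [0, 0, 6.8]],
    [[0, 0, 0.035], [0, 0, 0]],
    [[0, 0, 0.035], [0, 0, 0]],
    [[0, 0, 0.03], [0, 0, 0]],
    [[0, 0, 0.013], [0, 0, 0]],
    [[0, 0, 0.005], [0, 0, 0]],
    [[0, 0, 0.002], [0, 0, 0]],
    [[0, 0, 0], [0, 0, 0]]
  ]
}}

```text
time: 10.15
eef_pos: [0.508, -0.2489, 0.0126]
tcp_rot: [[0.921, -0.39, 0.001], [-0.39, -0.921, -0.001], [0.001, 0.0, -1.0]]
ft_force: [0.8, 0.8, 0.3]
width: 0.0554
grip_force: 0.0
```

{"api": "move_arm", "payload": {
  "steps": [
    [[0, 0, 0], [0, 0, 0]],
    [[0, 0, 0], [0, 0, 0]],
    [[0, 0, 0], [0, 0, 0]],
    [[0, 0, 0], [0, 0, 0]],
    [[0, 0, 0], [0, 0, 0]],
    [[0, 0, 0], [0, 0, 0]],
    [[0, 0, 0], [0, 0, 0]],
    [[0, 0, 0], [0, 0, 0]]
  ],
  "jaw": 0.02,
  "grip_force": 15
}}

```text
time: 10.95
eef_pos: [0.5077, -0.2487, 0.0119]
tcp_rot: [[0.921, -0.39, 0.0], [-0.39, -0.921, -0.0], [0.0, 0.0, -1.0]]
ft_force: [0.2, -0.2, 3.5]
width: 0.029
grip_force: 15.0
```

{"api": "move_arm", "payload": {
  "steps": [
    [[0, 0, -0.01], [0, 0, 0]],
    [[0, 0, -0.03], [0, 0, 0]],
    [[0, 0, -0.04], [0, 0, 0]],
    [[0, 0, -0.04], [0, 0, 0]],
    [[0, 0, -0.03], [0, 0, 0]],
    [[0, 0, 0], [0, 0, -6.8]],
    [[0, 0, 0], [0, 0, -6.8]],
    [[0, 0, 0], [0, 0, -6.8]]
  ]
}}

```text
time: 11.75
eef_pos: [0.5073, -0.2485, 0.1621]
tcp_rot: [[0.999, -0.04, -0.0], [-0.04, -0.999, 0.0], [-0.0, -0.0, -1.0]]
ft_force: [1.5, -0.1, -1.1]
width: 0.0288
grip_force: 15.0
```

{"api": "move_arm", "payload": {
  "steps": [
    [[0.0083, -0.0402, 0], [0, 0, 0]],
    [[0.0083, -0.0402, 0], [0, 0, 0]],
    [[0.0083, -0.0402, 0], [0, 0, 0]],
    [[0.0083, -0.0402, 0], [0, 0, 0]],
    [[0.0083, -0.0402, 0], [0, 0, 0]],
    [[0.0083, -0.0401, 0], [0, 0, 0]],
    [[0, 0, 0], [0, 0, 0]],
    [[0, 0, 0], [0, 0, 0]]
  ]
}}

```text
time: 12.55
eef_pos: [0.5679, -0.0096, 0.1618]
tcp_rot: [[0.999, -0.044, -0.001], [-0.044, -0.999, -0.0], [-0.001, 0.0, -1.0]]
ft_force: [0.1, -0.8, -0.8]
width: 0.0289
grip_force: 15.0
```

Run:
```python
from h import *
np.set_printoptions(precision=4,suppress=True)
w=eyes.get_image("wrist")
S=robot.get_state();print(S["eef_pos"],S["tcp_rot"],S["time"],S["width"])
p=S["eef_pos"]+[0,0,.009];u=projf(w,p);print(u)
g=cv2.cvtColor(w["color"],cv2.COLOR_RGB2GRAY)
c=cv2.HoughCircles(cv2.GaussianBlur(g,(5,5),1),cv2.HOUGH_GRADIENT_ALT,1.5,20,param1=150,param2=.7,minRadius=25,maxRadius=45)
print(c)
```

```text
[ 0.5679 -0.0105  0.1618] [[ 0.999  -0.045  -0.0005]
 [-0.045  -0.999  -0.0003]
 [-0.0005  0.0003 -1.    ]] 12.6 0.028835622874235547
[322.449  316.9818]
[[[319.5    315.      34.6693]
  [159.     352.5     40.151 ]]]
```

{"api": "move_arm", "payload": {
  "steps": [
    [[0, 0, 0.03], [0, 0, 0]],
    [[0, 0, 0.035], [0, 0, 0]],
    [[0, 0, 0.025], [0, 0, 0]],
    [[0, 0, 0.012], [0, 0, 0]],
    [[0, 0, 0.006], [0, 0, 0]],
    [[0, 0, 0.002], [0, 0, 0]],
    [[0, 0, 0], [0, 0, 0]],
    [[0, 0, 0], [0, 0, 0]]
  ]
}}

```text
time: 13.4
eef_pos: [0.5687, -0.0102, 0.0527]
tcp_rot: [[0.999, -0.045, 0.002], [-0.045, -0.999, -0.0], [0.002, 0.0, -1.0]]
ft_force: [0.6, 0.2, -0.2]
width: 0.0291
grip_force: 15.0
```

{"api": "move_arm", "payload": {
  "steps": [
    [[0, 0, 0], [0, 0, 0]],
    [[0, 0, 0], [0, 0, 0]],
    [[0, 0, 0], [0, 0, 0]],
    [[0, 0, 0], [0, 0, 0]],
    [[0, 0, 0], [0, 0, 0]],
    [[0, 0, -0.02], [0, 0, 0]],
    [[0, 0, -0.04], [0, 0, 0]],
    [[0, 0, -0.05], [0, 0, 0]]
  ],
  "jaw": 0.05
}}

```text
time: 14.2
eef_pos: [0.5672, -0.0098, 0.1617]
tcp_rot: [[0.999, -0.045, -0.004], [-0.045, -0.999, 0.001], [-0.004, -0.001, -1.0]]
ft_force: [0.4, -1.0, 0.5]
width: 0.0499
grip_force: 0.0
```

{"api": "move_arm", "payload": {
  "steps": [
    [[-0.04, 0, -0.01], [0, 0, 0]],
    [[-0.04, 0, -0.01], [0, 0, 0]],
    [[-0.04, 0, -0.01], [0, 0, 0]],
    [[0, 0, 0], [0, 0, 0]],
    [[0, 0, 0], [0, 0, 0]],
    [[0, 0, 0], [0, 0, 0]],
    [[0, 0, 0], [0, 0, 0]],
    [[0, 0, 0], [0, 0, 0]]
  ],
  "jaw": 0.07
}}

```text
time: 15.0
eef_pos: [0.4487, -0.0046, 0.1913]
tcp_rot: [[0.999, -0.045, -0.001], [-0.045, -0.999, 0.0], [-0.001, -0.0, -1.0]]
ft_force: [0.2, 0.2, 0.2]
width: 0.0701
grip_force: 0.0
```

Run:
```python
from h import *
w=eyes.get_image("wrist"); np.save("w3.npy",w,allow_pickle=True)
S=robot.get_state();print(S["eef_pos"],S["tcp_rot"])
```

```text
[ 0.44858485 -0.00462732  0.19131127] [[ 9.98988681e-01 -4.49564115e-02 -7.32172702e-04]
 [-4.49562504e-02 -9.98988929e-01  2.35084010e-04]
 [-7.42000957e-04 -2.01930525e-04 -9.99999704e-01]]
```

{"api": "move_arm", "payload": {
  "steps": [
    [[0.008, -0.042, 0], [0, 0, 0]],
    [[0.008, -0.042, 0], [0, 0, 0]],
    [[0.008, -0.042, 0], [0, 0, 0]],
    [[0.008, -0.042, 0], [0, 0, 0]],
    [[0.008, -0.042, 0], [0, 0, 0]],
    [[0, 0, 0], [0, 0, 0]],
    [[0, 0, 0], [0, 0, 0]],
    [[0, 0, 0], [0, 0, 0]]
  ]
}}

```text
time: 15.85
eef_pos: [0.4976, 0.2026, 0.1915]
tcp_rot: [[0.999, -0.046, -0.001], [-0.046, -0.999, -0.0], [-0.001, 0.0, -1.0]]
ft_force: [-0.7, -0.6, 0.3]
width: 0.0699
grip_force: 0.0
```

Run:
```python
from h import *
np.set_printoptions(precision=4,suppress=True)
w=eyes.get_image("wrist"); np.save("w4.npy",w,allow_pickle=True); b=np.load("w3.npy",allow_pickle=True).item()
S=robot.get_state();print(S["eef_pos"],S["tcp_rot"])
def crop(im,P):
    uv=np.array([projf(im,p) for p in P]);o=np.round(uv.mean(0)-[66,85]).astype(int);o=np.clip(o,0,[640-133,480-170]);print("off",o)
    return cv2.resize(im["color"][o[1]:o[1]+170,o[0]:o[0]+133,::-1],None,fx=3,fy=3,interpolation=cv2.INTER_CUBIC)
s=[.5384,-.0092,-.041];c,n=np.cos(s[2]),np.sin(s[2])
A=crop(b,[[.5384,-.0092,.05]])
for p in BODY: print(projf(b,[s[0]+c*p[0],s[1]+n*p[0],p[2]]))
B=crop(w,[[.5865,.2135,.02]])
cv2.imwrite("pics/c3.png",np.hstack([A,B]))
```

```text
[0.4977 0.2023 0.1917] [[ 0.9989 -0.0464 -0.0003]
 [-0.0464 -0.9989 -0.0002]
 [-0.0003  0.0002 -1.    ]]
off [255  22]
[321.3707 145.8003]
[321.0181  68.331 ]
[321.6436 202.6909]
[320.7686  10.4496]
off [237  25]
```

View pics/c3.png

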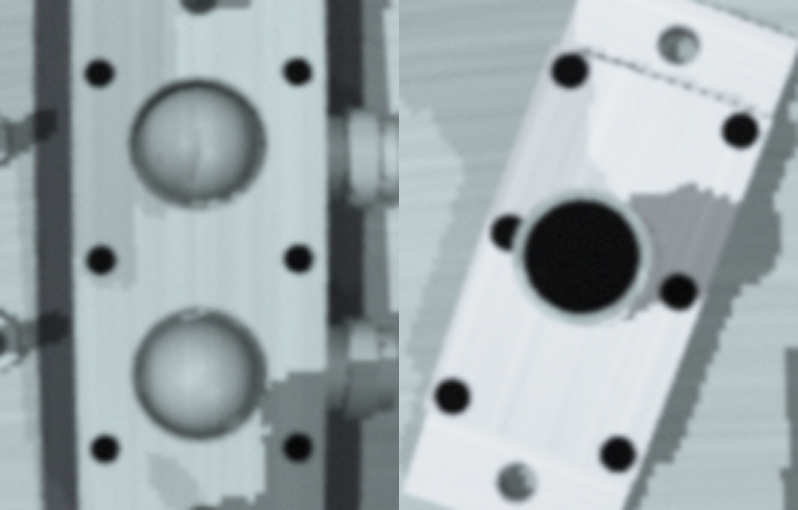

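Both balls sit in their bores at (198,143) and (199,375). The cover (right half) shows the pipe mouth at (582,256), ear holes at (678,44) and (517,482), and six bolt holes.

Run:
```python
from h import *
np.set_printoptions(precision=4,suppress=True)
w=np.load("w4.npy",allow_pickle=True).item(); b=np.load("w3.npy",allow_pickle=True).item()
def dark(im,seeds,ox,oy,th):
    g=cv2.resize(cv2.cvtColor(im["color"],cv2.COLOR_RGB2GRAY),None,fx=4,fy=4,interpolation=cv2.INTER_CUBIC)
    N,L,st,ce=cv2.connectedComponentsWithStats((g<th).astype(np.uint8)); out=[]
    for x,y in seeds:
        u,v=(x+.5)/3+ox,(y+.5)/3+oy; i=L[int(v*4),int(u*4)]; out.append((ce[i]+.5)/4-.5); print(i and st[i,4],out[-1],((np.array([x,y])+.5)/3-.5+[ox,oy]))
    return out
sb=[(104,448),(297,447),(101,260),(298,258),(99,73),(297,71)]
pb=dark(b,sb,255,22,90)
sc=[(53,396),(217,454),(278,291),(170,70),(340,130)]
sc=[(453-399,396),(617-399,454),(678-399,291),(570-399,70),(740-399,130)]
pc=dark(w,sc,237,25,90); pp=dark(w,[(582-399,256)],237,25,60)
eh=[((x-399+.5)/3-.5+237,(y+.5)/3-.5+25) for x,y in[(517,482),(678,44)]]
P=lambda im,s,p:projf(im,[s[0]+np.cos(s[2])*p[0]-np.sin(s[2])*p[1],s[1]+np.sin(s[2])*p[0]+np.cos(s[2])*p[1],p[2]])
bh=[((-.03,.0),.05),((.03,0),.05)]
mouth=[((199.5+.5)/3-.5+255,(375.5)/3-.5+22),((198.5)/3-.5+255,(143.5)/3-.5+22)]
def res(v):
    s,c,a,d=v[:3],v[3:6],v[6],v[7]; H=[(-a,d),(-a,-d),(0,d),(0,-d),(a,d),(a,-d)]; r=[]
    for q,h in zip(pb,H): r.append(P(b,s,(*h,.05))-q)
    for q,x in zip(mouth,(-.03,.03)): r.append(P(b,s,(x,0,.05))-q)
    for q,h in zip(pc,[H[i] for i in(0,1,3,4,5)]): r.append(P(w,c,(*h,.024))-q)
    r.append(P(w,c,(0,0,.079))-pp[0])
    for q,x in zip(eh,(-.069,.069)): r.append(P(w,c,(x,0,.012))-q)
    return np.concatenate(r)
r=least_squares(res,[.538,-.009,-.04,.5865,.2135,-.39,.05,.025]);print(r.x,np.degrees(r.x[[2,5]]));print(r.fun.reshape(-1,2).round(1).tolist())
```

```text
929 [289.5098 171.1987] [289.3333 171.    ]
1451 [353.886  170.7565] [353.6667 170.6667]
1075 [288.2485 108.2971] [288.3333 108.3333]
994 [354.1071 107.8227] [354.     107.6667]
1008 [287.6553  46.028 ] [287.6667  46.    ]
915 [353.7455  45.4947] [353.6667  45.3333]
1483 [254.3089 156.7081] [254.6667 156.6667]
1483 [309.49   176.0257] [309.3333 176.    ]
1848 [329.6787 121.5394] [329.6667 121.6667]
1585 [293.522   48.0827] [293.6667  48.    ]
1525 [350.3816  68.0871] [350.3333  68.    ]
16994 [297.4542 110.1056] [297.6667 110.    ]
[ 0.5378 -0.0091 -0.0379  0.5851  0.2143 -0.3991  0.0489  0.0249] [ -2.1693 -22.8682]
[[-0.0, 0.1], [-0.1, 0.1], [-0.0, 0.0], [-0.1, 0.0], [-0.1, 0.0], [-0.1, 0.0], [0.3, -0.0], [0.2, -0.2], [0.1, -0.1], [0.1, -0.0], [0.0, 0.3], [-0.1, -0.0], [-0.1, -0.1], [-0.1, -0.1], [-0.0, 0.2], [0.3, -0.2]]
```

{"api": "move_arm", "payload": {
  "steps": [
    [[0, 0, 0], [0, 0, -7.75]],
    [[0, 0, 0], [0, 0, -7.75]],
    [[0, 0, 0], [0, 0, -7.75]],
    [[0, 0, 0], [0, 0, -7.75]],
    [[0, 0, 0], [0, 0, -7.75]],
    [[0, 0, 0], [0, 0, -7.75]],
    [[0, 0, 0], [0, 0, -7.75]],
    [[0, 0, 0], [0, 0, -7.75]]
  ],
  "jaw": 0.06
}}

```text
time: 16.7
eef_pos: [0.4978, 0.2022, 0.1919]
tcp_rot: [[0.506, 0.863, 0.0], [0.863, -0.506, -0.0], [0.0, 0.0, -1.0]]
ft_force: [0.3, 0.0, -0.9]
width: 0.0601
grip_force: 0.0
```

{"api": "move_arm", "payload": {
  "steps": [
    [[0, 0, 0], [0, 0, -7.75]],
    [[0.0225, 0.038, 0], [0, 0, 0]],
    [[0.0225, 0.0379, 0], [0, 0, 0]],
    [[0, 0, 0], [0, 0, 0]],
    [[0, 0, 0], [0, 0, 0]],
    [[0, 0, 0], [0, 0, 0]],
    [[0, 0, 0], [0, 0, 0]],
    [[0, 0, 0], [0, 0, 0]]
  ]
}}

```text
time: 17.5
eef_pos: [0.5846, 0.2153, 0.1924]
tcp_rot: [[0.388, 0.922, 0.001], [0.922, -0.388, 0.0], [0.0, 0.001, -1.0]]
ft_force: [0.0, -0.1, -0.3]
width: 0.0602
grip_force: 0.0
```

Run:
```python
from h import *
np.set_printoptions(precision=4,suppress=True)
w=eyes.get_image("wrist"); np.save("w5.npy",w,allow_pickle=True)
S=robot.get_state();R=S["tcp_rot"];print(S["eef_pos"],np.degrees(np.arctan2(R[1,0],R[0,0])),S["time"])
print("pred pipe",projf(w,[.5851,.2143,.079]))
c,n=np.cos(-.3991),np.sin(-.3991)
g=cv2.resize(cv2.cvtColor(w["color"],cv2.COLOR_RGB2GRAY),None,fx=4,fy=4,interpolation=cv2.INTER_CUBIC)
N,L,st,ce=cv2.connectedComponentsWithStats((g<60).astype(np.uint8))
for p in[(0,0,.079)]+[(a,d,.024) for a in(-.0489,0,.0489) for d in(-.0249,.0249)]:
    q=projf(w,[.5851+c*p[0]-n*p[1],.2143+n*p[0]+c*p[1],p[2]]);i=L[int(q[1]*4+2),int(q[0]*4+2)]
    m=(ce[i]+.5)/4-.5;print(q,m,i and st[i,4],rayf(w,*m,p[2])-rayf(w,*q,p[2]))
cv2.imwrite("pics/w5.png",w["color"][:,:,::-1])
```

```text
[0.5847 0.2154 0.1923] 67.17561992908041 17.55
pred pipe [321.1088 231.8632]
[321.1088 231.8632] [321.0327 231.4289] 14638 [0.0001 0.0003 0.    ]
[266.4712 240.3307] [266.3276 240.1807] 1081 [-0.0001  0.0002  0.    ]
[264.2546 185.4213] [264.1216 185.0991] 1257 [0.     0.0003 0.    ]
[321.0398 240.3766] [321.0327 231.4289] 14638 [0.0032 0.0077 0.    ]
[321.0622 185.0438] [321.0168 184.8179] 1340 [0.     0.0002 0.    ]
[375.5954 240.3515] [375.4656 240.3098] 1120 [-0.0001  0.0001  0.    ]
[377.855  185.4496] [377.7953 185.2344] 1271 [0.     0.0002 0.    ]
```

{"api": "move_arm", "payload": {
  "steps": [
    [[-0.0007, 0.0007, 0.03], [0, 0, 0]],
    [[0, 0, 0.035], [0, 0, 0]],
    [[0, 0, 0.035], [0, 0, 0]],
    [[0, 0, 0.03], [0, 0, 0]],
    [[0, 0, 0.015], [0, 0, 0]],
    [[0, 0, 0.008], [0, 0, 0]],
    [[0, 0, 0.004], [0, 0, 0]],
    [[0, 0, 0.0013], [0, 0, 0]]
  ]
}}

```text
time: 18.35
eef_pos: [0.586, 0.2146, 0.0343]
tcp_rot: [[0.388, 0.922, 0.002], [0.922, -0.388, 0.0], [0.001, 0.001, -1.0]]
ft_force: [0.6, 0.6, -0.1]
width: 0.0597
grip_force: 0.0
```

{"api": "move_arm", "payload": {
  "steps": [
    [[0, 0, 0], [0, 0, 0]],
    [[0, 0, 0], [0, 0, 0]],
    [[0, 0, 0], [0, 0, 0]],
    [[0, 0, 0], [0, 0, 0]],
    [[0, 0, 0], [0, 0, 0]],
    [[0, 0, 0], [0, 0, 0]],
    [[0, 0, 0], [0, 0, 0]],
    [[0, 0, 0], [0, 0, 0]]
  ],
  "jaw": 0.02,
  "grip_force": 50
}}

```text
time: 19.15
eef_pos: [0.5855, 0.2146, 0.0338]
tcp_rot: [[0.388, 0.922, 0.0], [0.922, -0.388, 0.0], [0.0, 0.0, -1.0]]
ft_force: [-2.4, 0.7, 5.3]
width: 0.0308
grip_force: 50.0
```

Run:
```python
from h import *
np.set_printoptions(precision=4,suppress=True)
S=robot.get_state();R=S["tcp_rot"];print(S["eef_pos"],np.degrees(np.arctan2(R[1,0],R[0,0])),S["time"],S["width"],S["grip_force"],S["ft_force"],S["wrist_torque"])
```

```text
[0.5855 0.2146 0.0338] 67.16644657626945 19.15 0.03082494385780109 50.000259317457676 [-2.3976  0.6606  5.2725] [-0.0236  0.3789 -0.0085]
```

{"api": "move_arm", "payload": {
  "steps": [
    [[0, 0, -0.01], [0, 0, 0]],
    [[0, 0, -0.02], [0, 0, 0]],
    [[0, 0, -0.03], [0, 0, 0]],
    [[0, 0, -0.03], [0, 0, 0]],
    [[0, 0, -0.03], [0, 0, 0]],
    [[0, 0, 0], [0, 0, -6.9]],
    [[0, 0, 0], [0, 0, -6.9]],
    [[0, 0, 0], [0, 0, -6.9]]
  ]
}}

```text
time: 19.95
eef_pos: [0.5851, 0.2143, 0.1532]
tcp_rot: [[0.032, 0.999, -0.001], [0.999, -0.032, -0.0], [-0.0, -0.001, -1.0]]
ft_force: [0.0, -0.5, -4.6]
width: 0.0312
grip_force: 50.0
```

{"api": "move_arm", "payload": {
  "steps": [
    [[-0.0322, -0.0056, 0], [0, 0, 0]],
    [[-0.0322, -0.0056, 0], [0, 0, 0]],
    [[-0.0322, -0.0056, 0], [0, 0, 0]],
    [[-0.0322, -0.0056, 0], [0, 0, 0]],
    [[-0.0322, -0.0056, 0], [0, 0, 0]],
    [[-0.0322, -0.0056, 0], [0, 0, 0]],
    [[-0.0322, -0.0056, 0], [0, 0, 0]],
    [[0, 0, 0], [0, 0, 0]]
  ]
}}

```text
time: 20.75
eef_pos: [0.5372, -0.0124, 0.1533]
tcp_rot: [[0.041, 0.999, -0.001], [0.999, -0.041, -0.001], [-0.001, -0.001, -1.0]]
ft_force: [0.4, 0.0, -4.8]
width: 0.0311
grip_force: 50.0
```

Run:
```python
from h import *
np.set_printoptions(precision=4,suppress=True)
w=eyes.get_image("wrist"); s=eyes.get_image("side"); np.save("w6.npy",w,allow_pickle=True)
S=robot.get_state();R=S["tcp_rot"];e=S["eef_pos"];print(e,np.degrees(np.arctan2(R[1,0],R[0,0])),S["time"],S["width"],S["grip_force"],S["ft_force"],S["wrist_torque"])
cv2.imwrite("pics/c6.png",np.hstack([cv2.resize(w["color"][:,:,::-1],(480,360)),cv2.resize(s["color"][180:330,240:373,::-1],(320,360))]))
# cover bolt holes: measured vs expected
psi=np.arctan2(R[1,0],R[0,0])-np.pi/2;c,n=np.cos(psi),np.sin(psi);zb=e[2]-.0338
g=cv2.resize(cv2.cvtColor(w["color"],cv2.COLOR_RGB2GRAY),None,fx=4,fy=4,interpolation=cv2.INTER_CUBIC)
N,L,st,ce=cv2.connectedComponentsWithStats((g<60).astype(np.uint8))
for p in[(a,d,.024) for a in(-.0489,0,.0489) for d in(-.0249,.0249)]:
    q=projf(w,[e[0]+c*p[0]-n*p[1],e[1]+n*p[0]+c*p[1],zb+p[2]]);i=L[int(q[1]*4+2),int(q[0]*4+2)]
    m=(ce[i]+.5)/4-.5;print(q,m,i and st[i,4],rayf(w,*m,zb+p[2])-rayf(w,*q,zb+p[2]))
```

```text
[ 0.5377 -0.0095  0.1533] 87.79062835048002 20.85 0.031020063791091703 49.99884221702814 [ 0.9121  0.0977 -4.2462] [-0.0013 -0.0787 -0.0065]
[223.4396 332.9595] [337.9661 388.9384] 1470947 [ 0.0568 -0.0379  0.    ]
[212.135  239.1335] [213.3086 245.2387] 5129 [ 0.0002 -0.0029  0.    ]
[320.5611 335.0688] [309.1963 175.837 ] 0 [-0.0015  0.0778  0.    ]
[320.2314 238.9992] [320.602  245.7204] 5967 [ 0.     -0.0031  0.    ]
[417.8305 332.6792] [337.9661 388.9384] 1470947 [-0.0409 -0.0342  0.    ]
[428.5454 238.6628] [427.8295 245.5389] 5299 [-0.0002 -0.0033  0.    ]
```

View pics/c6.png

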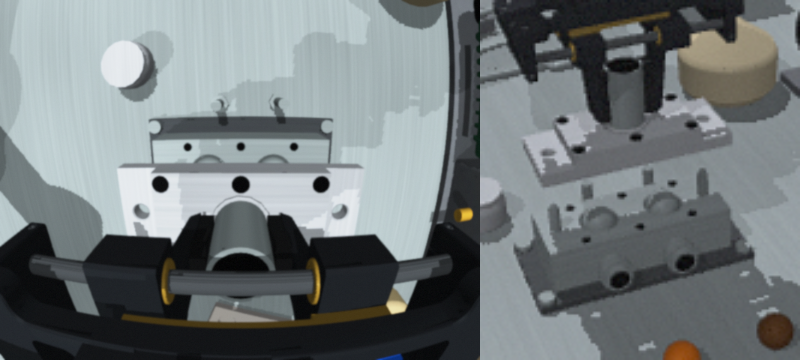

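Wrist view: the cover hangs square in x, but its bolt-hole row at (160,184), (240,184), (321,184) lies about 6 full-resolution px lower than expected. That suggests a small tilt about the closing axis, so I fit it.

```bash
cat > tilt.py <<'E'
from h import *
np.set_printoptions(precision=4,suppress=True)
def tilt(w,S,seeds=True,pr=True):
    R=S["tcp_rot"];e=S["eef_pos"];G=e-R[:,2]*.019
    g=cv2.resize(cv2.cvtColor(w["color"],cv2.COLOR_RGB2GRAY),None,fx=4,fy=4,interpolation=cv2.INTER_CUBIC)
    N,L,st,ce=cv2.connectedComponentsWithStats((g<60).astype(np.uint8))
    # cover frame in tool: cover x = tool y, cover y = tool x, cover z = -tool z
    C=np.column_stack([R[:,1],R[:,0],-R[:,2]])
    pts=[(a,.0249,.024-.0528) for a in(-.0489,0,.0489)]
    def W(v,p): return G+C@(Ro.from_euler("xyz",[v[0],0,v[1]]).apply(p)+[0,0,v[2]])
    cand=[(ce[i]+.5)/4-.5 for i in range(1,N) if 2500<st[i,4]<12000]
    v=np.zeros(3)
    for _ in range(3):
        pix=[min(cand,key=lambda q:np.linalg.norm(q-projf(w,W(v,p)))) for p in pts]
        r=least_squares(lambda v:np.concatenate([projf(w,W(v,p))-q for p,q in zip(pts,pix)]),v);v=r.x
    print("tilt deg about cover x",np.degrees(v[0]),"yaw",np.degrees(v[1]),"slip z",v[2],r.fun.round(2))
    print("ear holes/under world",W(v,[-.069,0,-.0528]),W(v,[.069,0,-.0528]))
E
python3 - <<'E'
from tilt import *
w=eyes.get_image("wrist");S=robot.get_state();tilt(w,S)
R=S["tcp_rot"];print(S["eef_pos"],np.degrees(np.arctan2(R[1,0],R[0,0])),S["time"],R[:,2])
for x in(-.069,.069):print("dowel",.5378+np.cos(-.0379)*x,-.0091+np.sin(-.0379)*x)
E
```

```text
tilt deg about cover x -2.119098484285299 yaw -0.4009267368286625 slip z 0.0004459607337820313 [-0.61 -0.41 -0.68 -0.03 -0.62  0.43]
ear holes/under world [ 0.4688 -0.0078  0.1201] [ 0.6067 -0.0139  0.12  ]
[ 0.5379 -0.0089  0.1533] 87.85993922114007 20.9 [-0.0003  0.0004 -1.    ]
dowel 0.4688495502133721 -0.006485526014336145
dowel 0.6067504497866278 -0.011714473985663856
```

{"api": "move_arm", "payload": {
  "steps": [
    [[0.0005, 0, 0], [0, 0, 0]],
    [[0, 0, 0], [0, 1, -0.36]],
    [[0, 0, 0], [0, 1.1, 0]],
    [[0, 0, 0], [0, 0, 0]],
    [[0, 0, 0], [0, 0, 0]],
    [[0, 0, 0], [0, 0, 0]],
    [[0, 0, 0], [0, 0, 0]],
    [[0, 0, 0], [0, 0, 0]]
  ]
}}

```text
time: 21.7
eef_pos: [0.5379, -0.0087, 0.1534]
tcp_rot: [[0.031, 1.0, 0.001], [0.999, -0.031, 0.037], [0.037, 0.0, -0.999]]
ft_force: [0.5, -0.1, -4.0]
width: 0.0314
grip_force: 50.0
```

Run:
```python
from tilt import *
w=eyes.get_image("wrist");S=robot.get_state();tilt(w,S)
R=S["tcp_rot"];print(S["eef_pos"],S["time"],R[:,2],S["ft_force"],S["wrist_torque"])
```

```text
tilt deg about cover x -0.9350630840773457 yaw -0.41426314227978117 slip z -3.737267562930142e-05 [-0.79 -0.53 -0.86 -0.06 -0.8   0.58]
ear holes/under world [ 0.469  -0.0057  0.1196] [ 0.6069 -0.011   0.1196]
[ 0.5379 -0.0087  0.1534] 21.75 [ 0.0012  0.0366 -0.9993] [-0.0636  0.6625 -4.2546] [-0.0536 -0.0816 -0.0157]
```

{"api": "move_arm", "payload": {
  "steps": [
    [[0, -0.0003, 0], [0, -1.1, 0]],
    [[0, 0, 0], [0, 0, 0]],
    [[0, 0, 0], [0, 0, 0]],
    [[0, 0, 0], [0, 0, 0]],
    [[0, 0, 0], [0, 0, 0]],
    [[0, 0, 0], [0, 0, 0]],
    [[0, 0, 0], [0, 0, 0]],
    [[0, 0, 0], [0, 0, 0]]
  ]
}}

```text
time: 22.55
eef_pos: [0.5376, -0.0088, 0.1534]
tcp_rot: [[0.031, 1.0, 0.001], [0.999, -0.031, 0.017], [0.018, 0.0, -1.0]]
ft_force: [0.3, 0.6, -4.8]
width: 0.0309
grip_force: 50.0
```

Run:
```python
from tilt import *
w=eyes.get_image("wrist");S=robot.get_state();tilt(w,S)
R=S["tcp_rot"];print(S["eef_pos"],S["time"],np.degrees(R[:,2]),S["ft_force"],S["wrist_torque"])
```

```text
tilt deg about cover x -0.9296539821131842 yaw -0.40613010212054773 slip z -4.257197472872834e-05 [-0.77 -0.53 -0.84 -0.04 -0.78  0.55]
ear holes/under world [ 0.4687 -0.0064  0.1196] [ 0.6066 -0.0117  0.1196]
[ 0.5376 -0.0088  0.1534] 22.6 [  0.0348   1.0006 -57.287 ] [-0.276   0.0953 -4.2307] [-0.0459 -0.0768  0.0429]
```

{"api": "move_arm", "payload": {
  "steps": [
    [[-0.0002, 0, 0.012], [0, 0, 0]],
    [[-0.0002, 0, 0.012], [0, 0, 0]],
    [[-0.0002, 0, 0.01], [0, 0, 0]],
    [[-0.0001, 0, 0.005], [0, 0, 0]],
    [[-0.0001, 0, 0.004], [0, 0, 0]],
    [[0, 0, 0.002], [0, 0, 0]],
    [[0, 0, 0.001], [0, 0, 0]],
    [[0, 0, 0], [0, 0, 0]]
  ]
}}

```text
time: 23.4
eef_pos: [0.5377, -0.0088, 0.1076]
tcp_rot: [[0.031, 1.0, 0.001], [0.999, -0.031, 0.017], [0.017, 0.0, -1.0]]
ft_force: [0.2, 0.8, -4.3]
width: 0.0313
grip_force: 50.0
```

Run:
```python
from tilt import *
w=eyes.get_image("wrist");S=robot.get_state();tilt(w,S)
R=S["tcp_rot"];print(S["eef_pos"],S["time"],np.degrees(R[:,2]),S["ft_force"],S["wrist_torque"])
```

```text
tilt deg about cover x -0.898136967860341 yaw -0.38312466128534056 slip z -0.00014323162153883124 [-0.72 -0.49 -0.79 -0.04 -0.73  0.53]
ear holes/under world [ 0.4688 -0.0064  0.0737] [ 0.6067 -0.0116  0.0737]
[ 0.5378 -0.0088  0.1077] 23.45 [  0.0634   0.9932 -57.2871] [ 0.0582  0.1204 -5.0455] [-0.0686 -0.0568 -0.0241]
```

{"api": "move_arm", "payload": {
  "steps": [
    [[0, 0, 0.0015], [0, 0, 0]],
    [[0, 0, 0.0015], [0, 0, 0]],
    [[0, 0, 0.0015], [0, 0, 0]],
    [[-0.0001, 0, 0.0015], [0, 0, 0]],
    [[0, 0, 0.0015], [0, 0, 0]],
    [[0, 0, 0.0015], [0, 0, 0]],
    [[0, 0, 0], [0, 0, 0]],
    [[0, 0, 0], [0, 0, 0]]
  ]
}}

```text
time: 24.25
eef_pos: [0.5376, -0.0087, 0.0984]
tcp_rot: [[0.031, 1.0, 0.001], [0.999, -0.031, 0.017], [0.017, -0.0, -1.0]]
ft_force: [0.0, 0.0, -4.5]
width: 0.0313
grip_force: 50.0
```

Run:
```python
from tilt import *
w=eyes.get_image("wrist");S=robot.get_state();tilt(w,S)
R=S["tcp_rot"];print(S["eef_pos"],S["time"],np.degrees(R[:,2]),S["ft_force"],S["wrist_torque"])
```

```text
tilt deg about cover x -0.8951899500344359 yaw -0.3961209956051143 slip z -0.00010297293638236955 [-0.74 -0.5  -0.8  -0.05 -0.75  0.54]
ear holes/under world [ 0.4687 -0.0064  0.0645] [ 0.6066 -0.0116  0.0646]
[ 0.5377 -0.0087  0.0985] 24.3 [  0.0385   0.9979 -57.2871] [ 0.1268  0.1513 -4.8827] [-0.0833 -0.1086  0.0366]
```

{"api": "move_arm", "payload": {
  "steps": [
    [[0, 0, 0.002], [0, 0, 0]],
    [[-0.0001, 0, 0.002], [0, 0, 0]],
    [[0, 0, 0.002], [0, 0, 0]],
    [[0, 0, 0.002], [0, 0, 0]],
    [[-0.0001, 0, 0.002], [0, 0, 0]],
    [[0, 0, 0.001], [0, 0, 0]],
    [[0, 0, 0.001], [0, 0, 0]],
    [[0, 0, 0], [0, 0, 0]]
  ]
}}

```text
time: 25.1
eef_pos: [0.5379, -0.0088, 0.0868]
tcp_rot: [[0.031, 1.0, 0.001], [0.999, -0.031, 0.017], [0.017, 0.001, -1.0]]
ft_force: [-1.3, -0.0, 5.0]
width: 0.0307
grip_force: 50.0
```

Run:
```python
from tilt import *
w=eyes.get_image("wrist");S=robot.get_state();tilt(w,S)
R=S["tcp_rot"];print(S["eef_pos"],S["time"],np.degrees(R[:,2]),S["ft_force"],S["wrist_torque"],S["width"])
```

```text
tilt deg about cover x -0.8669907321264174 yaw -0.403573387820975 slip z -4.087345469955522e-05 [-0.77 -0.53 -0.85 -0.05 -0.79  0.57]
ear holes/under world [ 0.4689 -0.0064  0.0529] [ 0.6068 -0.0116  0.053 ]
[ 0.5379 -0.0088  0.0868] 25.15 [  0.0779   0.9898 -57.2872] [-1.7474  0.0848  5.0253] [ 0.0318  0.2221 -0.0288] 0.03089758398114665
```

{"api": "move_arm", "payload": {
  "steps": [
    [[0, 0, 0.001], [0, 0, 0]],
    [[0, 0, 0.0008], [0, 0, 0]],
    [[0, 0, 0.0006], [0, 0, 0]],
    [[0, 0, 0.0003], [0, 0, 0]],
    [[0, 0, 0], [0, 0, 0]],
    [[0, 0, 0], [0, 0, 0]],
    [[0, 0, 0], [0, 0, 0]],
    [[0, 0, 0], [0, 0, 0]]
  ]
}}

```text
time: 25.95
eef_pos: [0.538, -0.0087, 0.0843]
tcp_rot: [[0.031, 1.0, 0.002], [0.999, -0.031, 0.017], [0.017, 0.001, -1.0]]
ft_force: [-2.4, 1.7, 7.4]
width: 0.0309
grip_force: 50.0
```

{"api": "move_arm", "payload": {
  "steps": [
    [[0, 0, 0.0002], [0, 0, 0]],
    [[0, 0, 0.0002], [0, 0, 0]],
    [[0, 0, 0], [0, 0, 0]],
    [[0, 0, 0], [0, 0, 0]],
    [[0, 0, 0], [0, 0, 0]],
    [[0, 0, 0], [0, 0, 0]],
    [[0, 0, 0], [0, 0, 0]],
    [[0, 0, 0], [0, 0, 0]]
  ]
}}

```text
time: 26.75
eef_pos: [0.538, -0.0087, 0.0842]
tcp_rot: [[0.031, 1.0, 0.002], [0.999, -0.031, 0.017], [0.017, 0.001, -1.0]]
ft_force: [-2.7, 0.7, 11.2]
width: 0.0309
grip_force: 50.0
```

{"api": "move_arm", "payload": {
  "steps": [
    [[0, 0, 0.0002], [0, 0, 0]],
    [[0, 0, 0.0001], [0, 0, 0]],
    [[0, 0, 0], [0, 0, 0]],
    [[0, 0, 0], [0, 0, 0]],
    [[0, 0, 0], [0, 0, 0]],
    [[0, 0, 0], [0, 0, 0]],
    [[0, 0, 0], [0, 0, 0]],
    [[0, 0, 0], [0, 0, 0]]
  ]
}}

```text
time: 27.55
eef_pos: [0.538, -0.0086, 0.0842]
tcp_rot: [[0.031, 1.0, 0.002], [0.999, -0.031, 0.017], [0.017, 0.001, -1.0]]
ft_force: [-3.5, 1.3, 12.8]
width: 0.0312
grip_force: 50.0
```

Run:
```python
from tilt import *
w=eyes.get_image("wrist");s=eyes.get_image("side");t=eyes.get_image("top");S=robot.get_state();tilt(w,S)
R=S["tcp_rot"];print(S["eef_pos"],S["time"],np.degrees(R[:,2]),S["ft_force"],S["wrist_torque"],S["width"])
cv2.imwrite("pics/c7.png",np.hstack([cv2.resize(w["color"][180:420,160:480,::-1],(400,300)),cv2.resize(s["color"][210:315,240:380,::-1],(400,300),interpolation=cv2.INTER_CUBIC)]))
```

```text
tilt deg about cover x -0.9668523003615062 yaw -0.40827612609672487 slip z 3.0756267826902984e-05 [-0.7  -0.48 -0.76 -0.04 -0.71  0.51]
ear holes/under world [ 0.469  -0.0063  0.0503] [ 0.6069 -0.0115  0.0505]
[ 0.538  -0.0086  0.0842] 27.7 [  0.0993   0.9816 -57.2873] [-4.4984  1.7063 12.9255] [ 0.1047  0.8355 -0.0542] 0.030438445914775514
```

View pics/c7.png

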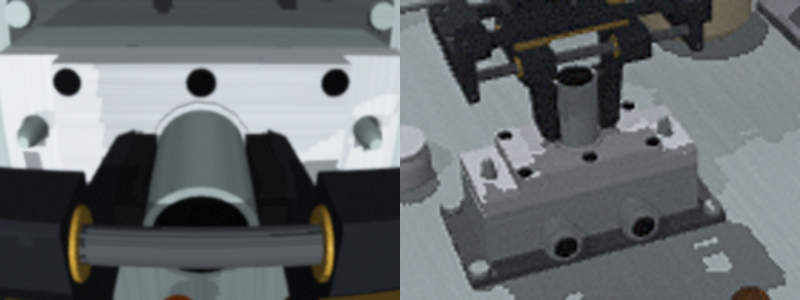

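The cover is flat on the body with no gap, in both views. I'll relieve the small side force and add a bit of push.

{"api": "move_arm", "payload": {
  "steps": [
    [[0, -0.0002, 0], [0, 0, 0]],
    [[0, -0.0002, 0.0001], [0, 0, 0]],
    [[0, 0, 0.0001], [0, 0, 0]],
    [[0, 0, 0], [0, 0, 0]],
    [[0, 0, 0], [0, 0, 0]],
    [[0, 0, 0], [0, 0, 0]],
    [[0, 0, 0], [0, 0, 0]],
    [[0, 0, 0], [0, 0, 0]]
  ]
}}

```text
time: 28.5
eef_pos: [0.538, -0.0086, 0.0842]
tcp_rot: [[0.031, 1.0, 0.003], [0.999, -0.031, 0.017], [0.017, 0.002, -1.0]]
ft_force: [-2.3, 2.1, 13.2]
width: 0.0313
grip_force: 50.0
```

Run:
```python
from tilt import *
F=[]
for _ in range(4):
    w=eyes.get_image("wrist");S=robot.get_state();F.append(S["ft_force"])
tilt(w,S);print(np.array(F),S["eef_pos"],S["wrist_torque"],S["width"],S["grip_force"],S["time"])
```

```text
tilt deg about cover x -0.9948664437579958 yaw -0.3384821538259955 slip z 1.0359766103129603e-05 [-0.6  -0.44 -0.73 -0.03 -0.62  0.46]
ear holes/under world [ 0.4691 -0.0064  0.0503] [ 0.607  -0.0115  0.0506]
[[-2.9517  1.6585 13.7852]
 [-1.8569  1.91   13.6493]
 [-2.4016  1.1717 12.5964]
 [-2.7854  1.3805 13.2171]] [ 0.538  -0.0086  0.0842] [ 0.1127  0.6323 -0.0205] 0.031360982604194565 50.0144718401134 28.7
```

The moment suggests the -x end bears first. I'll turn the tool slightly about its x to even it out.

{"api": "move_arm", "payload": {
  "steps": [
    [[0, 0, 0], [0.1, 0, 0]],
    [[0, 0, 0], [0.1, 0, 0]],
    [[0, 0, 0], [0.1, 0, 0]],
    [[0, 0, 0], [0, 0, 0]],
    [[0, 0, 0], [0, 0, 0]],
    [[0, 0, 0], [0, 0, 0]],
    [[0, 0, 0], [0, 0, 0]],
    [[0, 0, 0], [0, 0, 0]]
  ]
}}

```text
time: 29.5
eef_pos: [0.538, -0.0086, 0.0842]
tcp_rot: [[0.031, 1.0, -0.002], [0.999, -0.031, 0.017], [0.017, -0.003, -1.0]]
ft_force: [-4.5, 2.0, 14.1]
width: 0.031
grip_force: 50.0
```

```bash
cat > m.py <<'E'
from tilt import *
F=[];M=[]
for _ in range(4):
    w=eyes.get_image("wrist");S=robot.get_state();F.append(S["ft_force"]);M.append(S["wrist_torque"])
tilt(w,S);print(np.mean(F,0),np.mean(M,0),S["eef_pos"],S["tcp_rot"],S["time"])
E
python3 m.py
```

```text
tilt deg about cover x -0.9661452509751416 yaw -0.5022977119905624 slip z 5.496986288889682e-05 [-0.82 -0.54 -0.82 -0.04 -0.83  0.57]
ear holes/under world [ 0.4689 -0.0062  0.0507] [ 0.6068 -0.0117  0.0503]
[-4.5332  1.6502 13.885 ] [ 0.0728  0.4011 -0.0459] [ 0.538  -0.0086  0.0842] [[ 0.0307  0.9995 -0.0022]
 [ 0.9994 -0.0307  0.0172]
 [ 0.0171 -0.0027 -0.9999]] 29.7
```

{"api": "move_arm", "payload": {
  "steps": [
    [[0, -0.0003, 0], [-0.13, 0, 0]],
    [[0, -0.0003, 0], [0, 0, 0]],
    [[0, 0, 0.0001], [0, 0, 0]],
    [[0, 0, 0], [0, 0, 0]],
    [[0, 0, 0], [0, 0, 0]],
    [[0, 0, 0], [0, 0, 0]],
    [[0, 0, 0], [0, 0, 0]],
    [[0, 0, 0], [0, 0, 0]]
  ]
}}

```text
time: 30.5
eef_pos: [0.5379, -0.0087, 0.0842]
tcp_rot: [[0.031, 1.0, 0.002], [0.999, -0.031, 0.017], [0.017, 0.001, -1.0]]
ft_force: [-0.9, 1.4, 12.5]
width: 0.0308
grip_force: 50.0
```

```bash
python3 m.py
```

```text
tilt deg about cover x -0.9360434464391703 yaw -0.40185310711681804 slip z -2.206978744970653e-05 [-0.74 -0.51 -0.78 -0.03 -0.75  0.52]
ear holes/under world [ 0.469  -0.0064  0.0503] [ 0.6069 -0.0116  0.0505]
[-0.0633  1.987  12.4735] [ 0.142   0.1348 -0.0055] [ 0.5379 -0.0087  0.0842] [[ 0.0308  0.9995  0.0015]
 [ 0.9994 -0.0308  0.017 ]
 [ 0.017   0.001  -0.9999]] 30.7
```

{"api": "move_arm", "payload": {
  "steps": [
    [[0, 0, 0.0002], [0, 0, 0]],
    [[0, 0, 0.0001], [0, 0, 0]],
    [[0, 0, 0], [0, 0, 0]],
    [[0, 0, 0], [0, 0, 0]],
    [[0, 0, 0], [0, 0, 0]],
    [[0, 0, 0], [0, 0, 0]],
    [[0, 0, 0], [0, 0, 0]],
    [[0, 0, 0], [0, 0, 0]]
  ]
}}

```text
time: 31.5
eef_pos: [0.5379, -0.0086, 0.0842]
tcp_rot: [[0.031, 1.0, 0.002], [0.999, -0.031, 0.017], [0.017, 0.001, -1.0]]
ft_force: [-0.5, 2.0, 14.9]
width: 0.0308
grip_force: 50.0
```

```bash
python3 m.py && python3 -c "
from rig import robot
S=robot.get_state()
if 11<S['ft_force'][2]<17: print(robot.hand_in())
else: print('no',S['ft_force'])"
```

```text
tilt deg about cover x -1.052266675219808 yaw -0.4106640077465226 slip z 2.2632593350655128e-05 [-0.72 -0.5  -0.79 -0.03 -0.73  0.52]
ear holes/under world [ 0.469  -0.0064  0.0503] [ 0.6069 -0.0116  0.0505]
[-1.4479  1.9124 15.0723] [ 0.1819  0.3619 -0.0431] [ 0.5379 -0.0086  0.0842] [[ 0.0307  0.9995  0.0016]
 [ 0.9994 -0.0307  0.017 ]
 [ 0.017   0.0011 -0.9999]] 31.7
the job is handed in; nothing more can be done
None
```

I handed the job in at about 32 s: one large ball in each bore, and the cover on both dowels, closed flat on the body and still held down with about 15 N showing at the wrist (20 N more than when carrying it).

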